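Swing the optics bar to its stop screw and lock it

TASK

On the dark base plate, push the free end of the pivoted aluminium bar round past the spring catch and press it home against the stop screw, firmly but with care: let the bar bear on the screw with about 10 N for a moment, never more than 15 N. Then stand the tallest of the three loose steel posts upright in the round socket behind the bar to lock it, and let go, with the bar still resting on the screw. Leave the lens mount, the cage cube and the two shorter posts where they are.

Things in the scene. Friction and masses are not known exactly. Their poses are not given: they have to be found in the camera images.
- fixture: dark steel base plate, 200 x 320 x 12 mm, fixed flat on the worktop; origin at the centre of its underside, z up. At yaw 0 its x axis points away from the robot and y to the robot's left. A steel pivot pin, 10 mm thick with a 21 mm head (head top 31.5 mm above the worktop), stands at x +45, y +115 mm in this frame.
- bar: aluminium bar 28 mm wide, 14 mm high, flat on the plate (faces 12 and 26 mm above the worktop), its hole loosely over the pivot pin; origin on the hole's axis at the underside; it runs along its own -y to a round free end. It starts swung 0.35 to 0.6 rad clockwise (from above); pushing its -x face swings it home: yaw equal to the plate's within 0.04 rad, as the screw is set. About 0.25 kg.
- bar_end (a point): centre of the bar's round free end (radius 14 mm), half-way up the bar, 200 mm from the pin; bar and plate are oiled, sliding alone takes under 1 N here
- stop_block: aluminium block 24 x 30 x 26 mm fixed on the plate, on the bar's +x side, that carries the horizontal steel stop screw (8 mm thick, rounded tip pointing to the plate's -x); origin at the centre of its underside, axes as the plate's. The screw meets the bar's +x face 165 mm from the pin.
- stop_nominal (a point): where the tip of the stop screw would be at its middle setting, 19 mm above the worktop. The true tip lies up to 5.8 mm nearer or farther along the plate's x axis: the setting differs each time, is not measured and has to be felt. The screw is rigid and does not move under load.
- catch_nose (a point): axis of the brass catch roller (upright, radius 14 mm), half-way up, when out; it sits on a spring plunger beyond the bar's free end, sliding along the plate's y. The bar's end meets it 0.2 rad before the nominal home and passes its middle 0.08 rad before: this first resistance of 2 to 7 N is not the stop. Then the roller springs out behind the end and presses the bar on the screw with 1 to 5 N.
- socket (a point): centre of the mouth of the round socket, 16 mm wide and 12 mm deep, through the plate to the worktop, flush in the plate's top (12 mm above the worktop), on the bar's -x side 94 mm from the pin; with the bar home the bar's face stands 10 to 18 mm from this centre
- tall_post (a point): centre (half-way up) of the tallest loose steel post: a plain rod 12.7 mm thick and 75 mm high, standing upright on the worktop to the right of the plate, about 0.05 kg. In the socket its centre is 37.5 mm above the worktop.
- post_1: bystander: steel post 12.7 mm thick, 50 mm high, standing; origin at the centre of its foot
- post_3: bystander: steel post 12.7 mm thick, 30 mm high, standing; origin at the centre of its foot
- lens_mount: bystander: round lens on a short pedestal, 32 x 32 x 66 mm, loose on the plate beyond the bar near the pin; origin at its foot
- cage_cube: bystander: small black cube with ring ports, 34 x 34 x 33 mm, loose on the plate's near left corner; origin at its foot

How it is judged:
By the outcome, as a careful person would: the job done as asked, in the order asked, and still so for the second after the job is handed in, with the robot touching nothing.
It also fails if it takes over 72 s, if anything falls off the work surface, if the arm or the gripper's body presses on something with over 40 N, if the wrist force passes 120 N, or if a joint passes its speed limit or range.

ROBOT

A 6-joint arm with a two-finger parallel gripper is mounted at the origin on a cart in front of the work surface, level with it; the furniture and walls round the work are solid. World frame = base frame: x ahead of the robot, y to its left, z up, the work surface at z = 0. Lengths are in m, angles in rad, forces in N, time in s.
With the tool pointing down it reaches from about 0.375 to 0.975 m from the base axis. Payload 3.8 kg.
Tool frame: the origin (TCP) lies at the very end of the fingers, on their centre line; the grasp point (between the pads) lies 19 mm behind it; z points along the fingers, y is the direction in which the jaws open and shut (so a half turn about z gives the same grasp; the last joint's range is limited). The gripper opens to 85 mm and grips with 20 to 120 N. Pads are 22 mm wide; open, the fingers measure 114 mm over their backs; the gripper's body (76 mm by 85 mm) begins 54 mm behind the grasp point. The pads swing forward as they close: fully open they stand 13 mm farther back than shut.
Start: joints at [1.098, 0.264, 1.604, -0, 1.274, -0.037], TCP at [0.285, 0.612, 0.231] pointing down, gripper open.
Joint ranges: [-2.63, 2.63], [-0.94, 2.18], [0.31, 2.57], [-1.31, 4.45], [0, 2.66], [-2.55, 2.55]. Speed limits (rad/s): [2.57, 2.57, 3.14, 3.14, 3.14, 3.14].

INTERFACE

Orientations are given as a rotation vector (axis times angle).
In Python, from workcell import bot, viewer, finish_job gives the robot as it stands.
- The arm moves only by the tool servo_tool, never from a script. Its argument "plan" is a list that holds one entry, the list of rows, each a list of 6 numbers: the shift along the tool's x, y, z in cm, then the turn, a rotation vector about the tool's x, y, z in degrees. A call has 1 to 20 rows; each row is the pose to reach, as a shift and turn from the pose measured when the call began, along the tool's axes at that moment; what a row does not reach only later rows make up. A row lasts 1/12 s, in which the tool goes at most 41.7 mm and 7.16 degrees, less where a joint would pass 70% of its speed; a pose out of reach is approached as far as the arm can. A call with a gripper value outside its range is refused whole. "claw" is the finger opening in cm, from 0 to 8.54, set as the call begins (left out, the last holds). The fingers move at their own pace and stop on an object; "grip_force" is the grip in N (left out, the last holds). Time passes only in rows, so rows that repeat a pose let the fingers close. It gives the time, the measured TCP pose, the force and the opening at its end, in the units of the state.
- bot.read_state(): the state, without advancing time (a new reading comes with each control period).
- viewer.read_camera(name): name is "side" or "top"; returns a dict with "color" (420x560x3 uint8, red, green, blue), "fx", "fy", "cx", "cy" (pixels), "k1" (the pictures are not rectified: a ray, as slopes to the right and down, at radius r is drawn at 1 + k1 r^2 times it, then the intrinsics apply), "eye" and "rotation" of the camera in the world. Camera axes: x right, y down, z forward; pixel columns grow to the right and rows downward; lengths in m; the calibration is good to about 2 mm. A picture is of the moment at which its call begins. There is no depth.
- finish_job(): hands the job in, once; it reports no verdict.
The state is a dict: "time": time; "q": joint angles; "joint_vel": joint speeds; "joint_torque": joint torques, N m; "tool_pos": TCP position; "tcp_rot": TCP orientation; "wrist_force": force on the tool from outside, world axes, zero at the start; "torque": the same for the moment, N m; "width": opening from 0.0 (shut) to 1.0 (fully open).
Only numpy, scipy, OpenCV 4.12 (cv2) and the standard library are available. Lean on these libraries where they do the work, as an engineer would, in place of code of your own. Each camera call takes 0.05 s, during which the arm holds its last target.

## Working session

There is one attempt and no reset: what is moved stays moved. The work goes in short steps, Python scripts to look and compute and a tool call to move; the robot and the scene stay as the last step left them, time stands still between calls to the robot, and variables do not carry over. Pictures are saved under pics/ and viewed, and the job is handed in when it is done.

Besides the shell and the picture viewer there is one more tool, called after "Call:" as name([rows], argument=value, ...), one row to a line, values as JSON. servo_tool: Moves the arm, as the interface text tells. Its arguments: {"type":"object","properties":{"plan":{"type":"array"},"claw":{"type":"number"},"grip_force":{"type":"number"}},"required":["plan"]}

```bash
ls; mkdir -p pics; python3 - <<'E'
from workcell import bot, viewer
import cv2,json,numpy as np
print(bot.read_state())
for n in("side","top"):
    d=viewer.read_camera(n); cv2.imwrite(f"pics/{n}0.png",d["color"][:,:,::-1]); c=d.pop("color")
    print(n,d); np.savez(f"{n}0.npz",color=c,**d)
E
```

```text
pics
{'time': 0.0, 'q': array([ 1.09808997e+00,  2.64751319e-01,  1.60537895e+00, -2.52662646e-05,
        1.27370937e+00, -3.68943103e-02]), 'joint_vel': array([ 1.14757949e-03, -7.27730082e-05, -1.20070206e-03, -1.43422804e-04,
       -4.02113885e-04,  3.16756989e-04]), 'joint_torque': array([-1.18496168e-04, -5.15123677e+01, -3.67306530e+01, -1.83762777e-04,
        1.30942982e-02, -2.56528648e-05]), 'tool_pos': array([0.28461905, 0.61124676, 0.2299606 ]), 'tcp_rot': array([-0.67903805, -3.06677169,  0.00342456]), 'wrist_force': array([-0.52247237, -0.11683007, -0.33079423]), 'torque': array([-0.04634672,  0.01383373,  0.07629414]), 'width': 1.0032568360825334}
side {'fx': 506.5834002414245, 'fy': 506.5834002414245, 'cx': 281.0240567176401, 'cy': 211.29378685550313, 'k1': -0.11171332586235068, 'eye': array([ 0.2096238 , -0.92620812,  0.59888773]), 'rotation': array([-2.03080733,  0.41122068, -0.22386086])}
top {'fx': 463.0727589509349, 'fy': 463.0727589509349, 'cx': 276.6754678015704, 'cy': 207.21600498630445, 'k1': 0.03536012217854727, 'eye': array([ 0.53226838, -0.02652788,  0.99167308]), 'rotation': array([-2.18237471,  2.22986306, -0.05993139])}
```

View pics/side0.png

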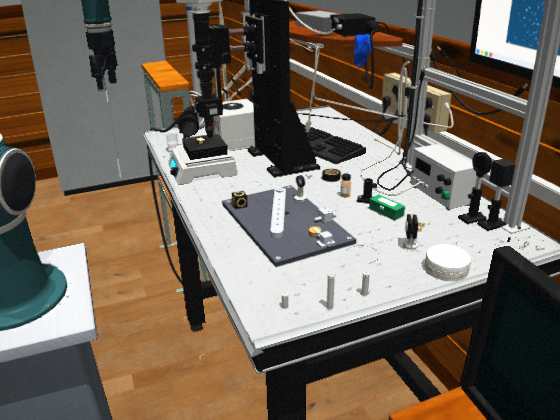

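View pics/top0.png

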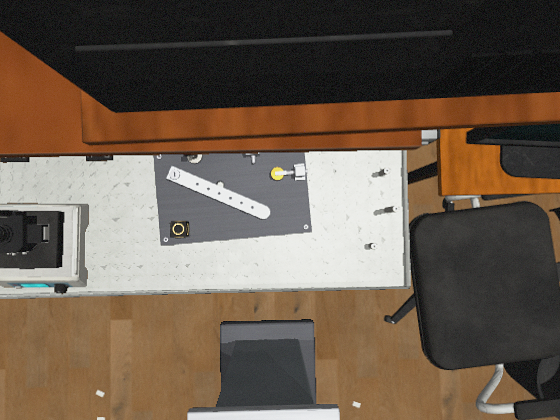

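```bash
cat > h.py <<'E'
import numpy as np,cv2
from scipy.spatial.transform import Rotation as R
def load(n,i=0):
    d=np.load(f"{n}{i}.npz"); return {k:d[k] for k in d}
def K(d): return np.array([[d["fx"],0,d["cx"]],[0,d["fy"],d["cy"]],[0,0,1.]]),np.array([d["k1"],0,0,0,0.])
def rays(d,uv):
    k,D=K(d); p=cv2.undistortPoints(np.array(uv,float).reshape(-1,1,2),k,D)[:,0]
    r=np.c_[p,np.ones(len(p))]
    return (R.from_rotvec(d["rotation"]).as_matrix()@r.T).T
def plane(d,uv,z):
    r=rays(d,uv); return d["eye"]+r*((z-d["eye"][2])/r[:,2])[:,None]
def proj(d,P):
    k,D=K(d); M=R.from_rotvec(d["rotation"]).as_matrix().T
    return cv2.projectPoints(np.array(P,float).reshape(-1,3),cv2.Rodrigues(M)[0],-M@d["eye"],k,D)[0][:,0]
def tri(d1,u1,d2,u2):
    a=rays(d1,[u1])[0];b=rays(d2,[u2])[0]
    A=np.c_[a,-b];s=np.linalg.lstsq(A,d2["eye"]-d1["eye"],rcond=None)[0]
    p=d1["eye"]+a*s[0];q=d2["eye"]+b*s[1]; return (p+q)/2,np.linalg.norm(p-q)
def snap(n,i):
    from workcell import viewer
    d=viewer.read_camera(n); np.savez(f"{n}{i}.npz",**d); return d
def crop(d,box,f,name):
    x0,y0,x1,y1=box; c=d["color"][y0:y1,x0:x1,::-1]; cv2.imwrite(name,cv2.resize(c,None,fx=f,fy=f,interpolation=cv2.INTER_CUBIC))
E
python3 - <<'E'
from h import *
crop(load("top"),(145,135,325,260),4.4,"pics/t1.png")
crop(load("side"),(215,165,365,270),5,"pics/s1.png")
crop(load("side"),(265,250,385,320),6,"pics/s2.png")
crop(load("top"),(350,155,410,260),5,"pics/t2.png")
E
```

```text
(no output)
```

View pics/t1.png

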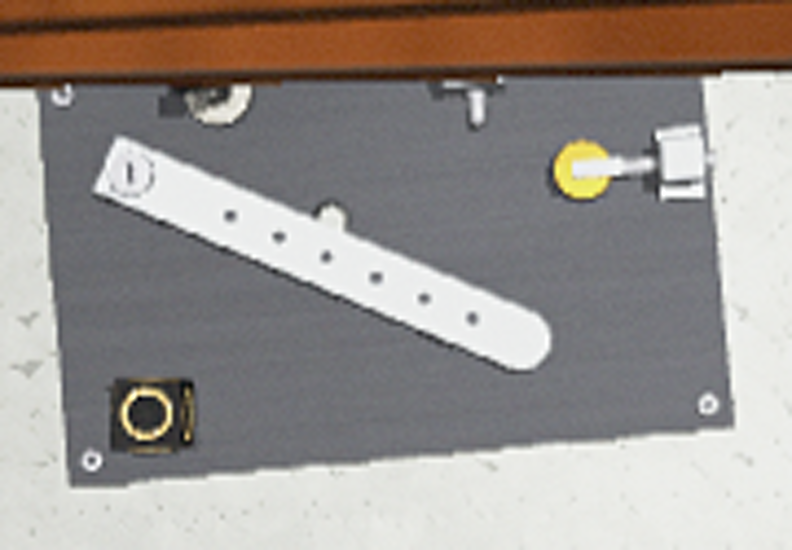

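View pics/s1.png

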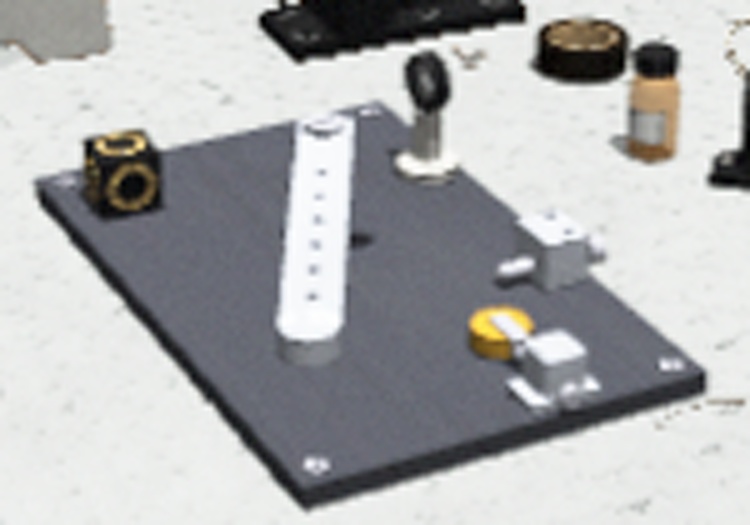

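View pics/s2.png

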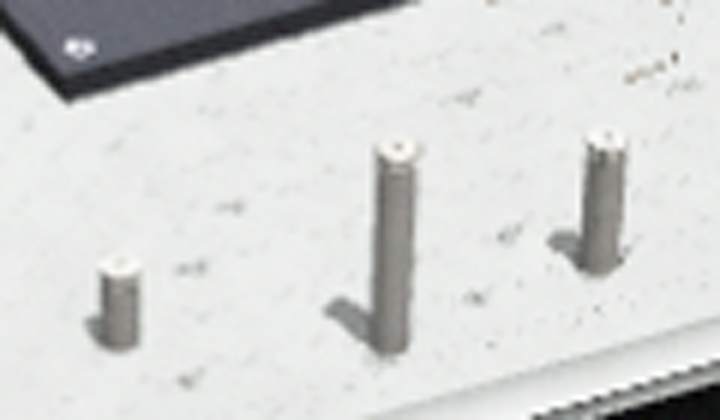

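View pics/t2.png

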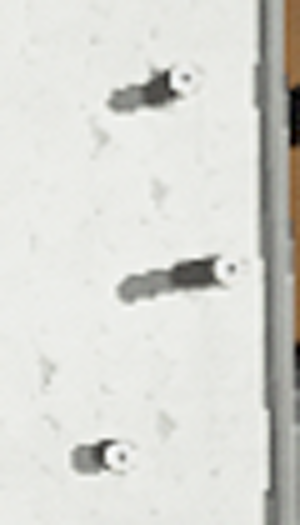

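```bash
python3 - <<'E'
from h import *
crop(load("side"),(230,0,560,200),2.4,"pics/s3.png")
t=load("top");s=load("side")
# plate corner / features. top crop scale 4.4 off (145,135); side crop 5 off (215,165)
T=lambda u,v:(145+u/4.4-.4,135+v/4.4-.4)
S=lambda u,v:(215+u/5-.4,165+v/5-.4)
for n,a,b in [("pin",(131,173),(325,125)),("socket",(333,212),(362,240)),("hole6",(472,318),(312,296)),("hole1",(230,215),(322,172)),("roller",(581,170),(500,327)),("screw tip",(477,122),(503,274)),("bolt NR",(708,404),(316,464)),("bolt NL",(92,460),(65,180)),("bolt FL",(62,94),(370,111))]:
    print(n,tri(t,T(*a),s,S(*b)))
S2=lambda u,v:(265+u/6-.4,250+v/6-.4);T2=lambda u,v:(350+u/5-.4,155+v/5-.4)
for n,a,b in [("tall",(232,268),(397,150)),("p50",(186,78),(606,140)),("p30",(121,457),(120,267))]:
    print(n,tri(t,T2(*a),s,S2(*b)))
E
```

```text
pin (array([0.6470761 , 0.17248804, 0.02645509]), np.float64(0.00101595634357051))
socket (array([0.62832258, 0.07936697, 0.00887668]), np.float64(0.0009314326682794027))
hole6 (array([0.57517462, 0.0126269 , 0.02447031]), np.float64(0.0013190037729693847))
hole1 (array([0.62647031, 0.1263616 , 0.02477472]), np.float64(0.0012337560993969118))
roller (array([ 0.64506385, -0.04070198,  0.01997256]), np.float64(0.00110377052611132))
screw tip (array([0.66997644, 0.00857617, 0.01644536]), np.float64(0.0018497660644330857))
bolt NR (array([ 0.53176829, -0.09935855,  0.01195811]), np.float64(0.000956741158951722))
bolt NL (array([0.51202928, 0.19555974, 0.01200547]), np.float64(0.0019494288389458217))
bolt FL (array([0.68760689, 0.20816819, 0.01099901]), np.float64(0.0008439167167581816))
tall (array([ 0.56375717, -0.27526207,  0.07339522]), np.float64(0.0001433277993058985))
p50 (array([ 0.64280337, -0.26574868,  0.04816209]), np.float64(2.6311987405514305e-05))
p30 (array([ 0.48848716, -0.23919569,  0.02784633]), np.float64(0.0017371674541429216))
```

View pics/s3.png

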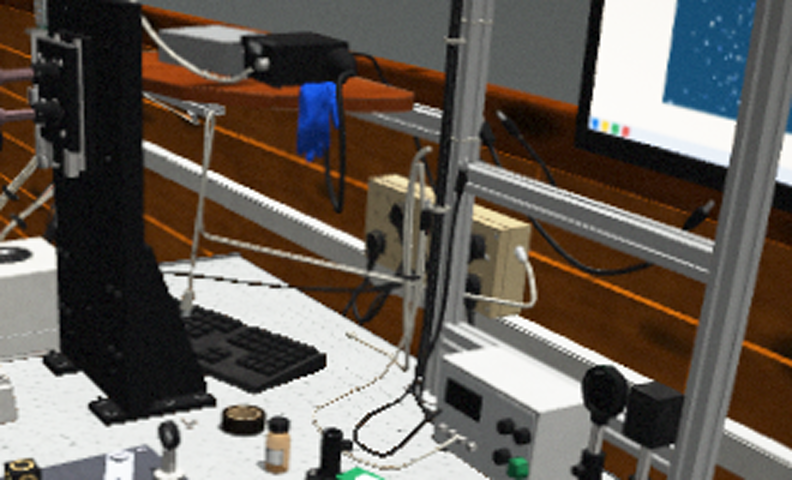

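```bash
python3 - <<'E'
from h import *
t=load("top");s=load("side")
for z in (0,.2,.3,.4,.5,.6,.7,.8):
    print(z,plane(t,[(420,132),(420,147),(82,152),(100,152)],z)[:,:2].round(3).tolist(),proj(s,plane(t,[(420,148),(83,152),(417,131),(452,32),(75,48)],z)).round().tolist())
E
```

```text
0 [[0.73, -0.352], [0.697, -0.351], [0.7, 0.373], [0.7, 0.335]] [[412.0, 312.0], [271.0, 168.0], [427.0, 305.0], [543.0, 300.0], [336.0, 155.0]]
0.2 [[0.69, -0.286], [0.664, -0.285], [0.666, 0.292], [0.666, 0.262]] [[387.0, 203.0], [268.0, 111.0], [400.0, 199.0], [501.0, 197.0], [327.0, 102.0]]
0.3 [[0.67, -0.253], [0.647, -0.253], [0.649, 0.252], [0.649, 0.226]] [[373.0, 143.0], [267.0, 78.0], [385.0, 140.0], [476.0, 139.0], [321.0, 71.0]]
0.4 [[0.65, -0.221], [0.631, -0.22], [0.632, 0.212], [0.632, 0.189]] [[357.0, 80.0], [265.0, 40.0], [368.0, 78.0], [449.0, 78.0], [315.0, 35.0]]
0.5 [[0.63, -0.188], [0.614, -0.187], [0.616, 0.171], [0.615, 0.153]] [[340.0, 14.0], [263.0, -3.0], [350.0, 13.0], [420.0, 13.0], [308.0, -6.0]]
0.6 [[0.61, -0.155], [0.597, -0.155], [0.599, 0.131], [0.598, 0.116]] [[323.0, -54.0], [260.0, -53.0], [330.0, -54.0], [388.0, -54.0], [299.0, -53.0]]
0.7 [[0.59, -0.122], [0.581, -0.122], [0.582, 0.091], [0.581, 0.08]] [[304.0, -122.0], [258.0, -109.0], [310.0, -122.0], [354.0, -122.0], [289.0, -108.0]]
0.8 [[0.57, -0.089], [0.564, -0.089], [0.565, 0.051], [0.565, 0.043]] [[285.0, -189.0], [255.0, -171.0], [289.0, -189.0], [318.0, -189.0], [277.0, -169.0]]
```

```bash
cat >> h.py <<'E'
def rel(P,az=None):
    "target world pos, jaw azimuth (rad) -> row (cm, deg) from present pose"
    from workcell import bot
    s=bot.read_state(); R0=R.from_rotvec(s["tcp_rot"])
    d=R0.inv().apply(np.array(P)-s["tool_pos"])*100
    if az is None: rv=np.zeros(3)
    else:
        y=np.array([np.cos(az),np.sin(az),0]);z=np.array([0,0,-1.]);x=np.cross(y,z)
        rv=np.degrees((R0.inv()*R.from_matrix(np.c_[x,y,z])).as_rotvec())
    return np.r_[d,rv].round(2).tolist()
PIN=np.array([.6470,.1724]);YAW=.068
def barpt(psi,r,off):  # psi bar yaw; off along -n from centreline
    u=np.array([np.sin(psi),-np.cos(psi)]);n=np.array([np.cos(psi),np.sin(psi)])
    return PIN+u*r-n*off
E
python3 - <<'E'
from h import *
a=np.pi/2+YAW
for P in [(.21,.44,.23),(.30,.28,.23),(.50,.05,.23),(*barpt(-.424,.16,.043),.05)]: print(P,rel(P,a))
t=load("top");print(plane(t,[(85,205),(85,290),(10,240)],0.1))
E
```

```text
(0.21, 0.44, 0.23) [-0.47, -18.68, 0.05, -0.12, -0.04, -28.87]
(0.3, 0.28, 0.23) [-15.38, -29.38, 0.07, -0.12, -0.04, -28.87]
(0.5, 0.05, 0.23) [-43.22, -41.79, 0.09, -0.12, -0.04, -28.87]
(np.float64(0.5419820983593379), np.float64(0.04425851438744671), 0.05) [-47.27, -40.5, 18.09, -0.12, -0.04, -28.87]
[[0.58158043 0.32739904 0.1       ]
 [0.42068491 0.32773688 0.1       ]
 [0.51838135 0.46648311 0.1       ]]
```

Call:
servo_tool([
  [[-0.5,-4,0,0,0,-6],[-0.5,-8,0,0,0,-12],[-0.5,-12,0,0,0,-18],[-0.5,-16,0,0,0,-24],[-0.5,-18.7,0,0,0,-28.9],[-4,-21.5,0,0,0,-28.9],[-8,-24.3,0,0,0,-28.9],[-12,-27,0,0,0,-28.9],[-15.4,-29.4,0,0,0,-28.9],[-19,-31,0,0,0,-28.9],[-23,-33,0,0,0,-28.9],[-27,-35,0,0,0,-28.9],[-31,-37,0,0,0,-28.9],[-35,-38.5,0,0,0,-28.9],[-39,-40,0,0,0,-28.9],[-43,-41.5,0,0,0,-28.9],[-43,-41.5,0,0,0,-28.9],[-43,-41.5,0,0,0,-28.9]],
], claw=0)

```text
time: 1.6
tool_pos: [0.5022, 0.0498, 0.2305]
tcp_rot: [-0.101, 3.14, -0.006]
wrist_force: [-0.1, -0.1, 0.4]
width: 0.001
```

```bash
python3 - <<'E'
from h import *
a=np.pi/2+YAW
for P in [(.535,.047,.06),(.535,.047,.016)]: print(P,rel(P,a))
d=snap("side",1); crop(d,(180,60,400,290),2.6,"pics/s4.png")
E
```

```text
(0.535, 0.047, 0.06) [-3.26, -0.43, 17.06, -0.21, -0.0, -0.22]
(0.535, 0.047, 0.016) [-3.26, -0.41, 21.46, -0.21, -0.0, -0.22]
```

View pics/s4.png

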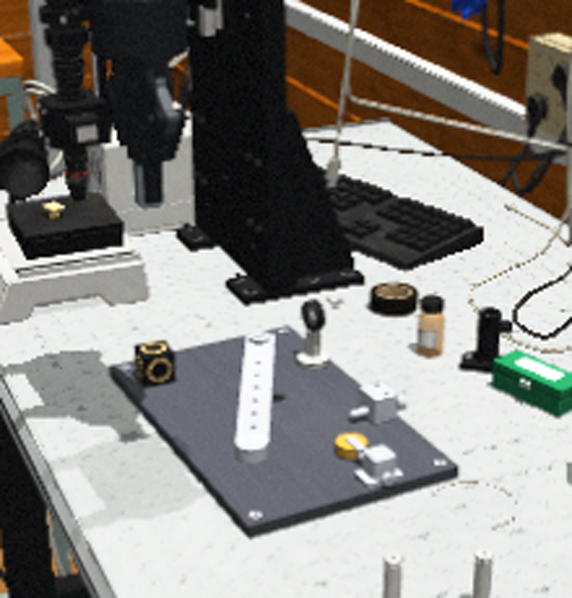

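Call:
servo_tool([
  [[-1.5,-0.2,4,0,0,0],[-3.3,-0.4,8,-0.2,0,-0.2],[-3.3,-0.4,12,-0.2,0,-0.2],[-3.3,-0.4,15,-0.2,0,-0.2],[-3.3,-0.4,17,-0.2,0,-0.2],[-3.3,-0.4,17,-0.2,0,-0.2],[-3.3,-0.4,17,-0.2,0,-0.2]],
])

```text
time: 2.23
tool_pos: [0.5309, 0.0503, 0.059]
tcp_rot: [0.108, -3.133, -0.003]
wrist_force: [-0.2, 0.0, 0.5]
width: -0.002
```

```bash
python3 - <<'E'
from h import *
from workcell import bot
st=bot.read_state();p=st["tool_pos"];print(p)
s=snap("side",2);crop(s,(215,130,365,270),4,"pics/s5.png");print((proj(s,[p])-[215,130])*4)
t=snap("top",2);crop(t,(145,135,325,260),4.4,"pics/t5.png");print((proj(t,[p])-[145,135])*4.4)
a=np.pi/2+YAW
print(rel((.535,.047,.016),a))
E
```

```text
[0.53089367 0.05032646 0.05895002]
[[149.30405801 308.62479362]]
[[386.85034002 410.25660739]]
[-0.05, -0.33, 4.61, 0.1, 0.03, 0.05]
```

View pics/s5.png

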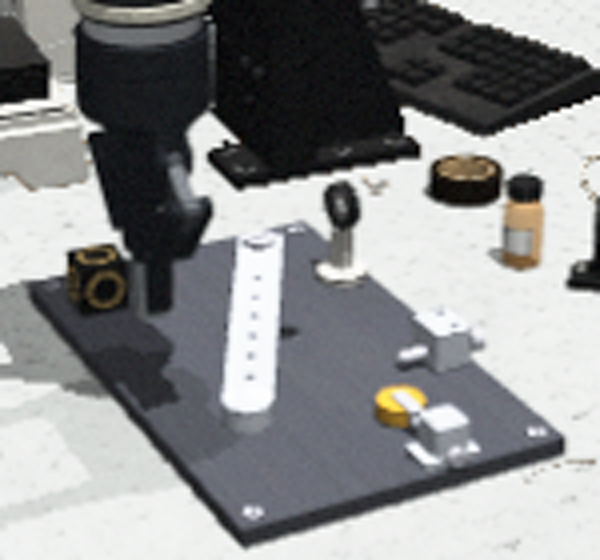

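View pics/t5.png

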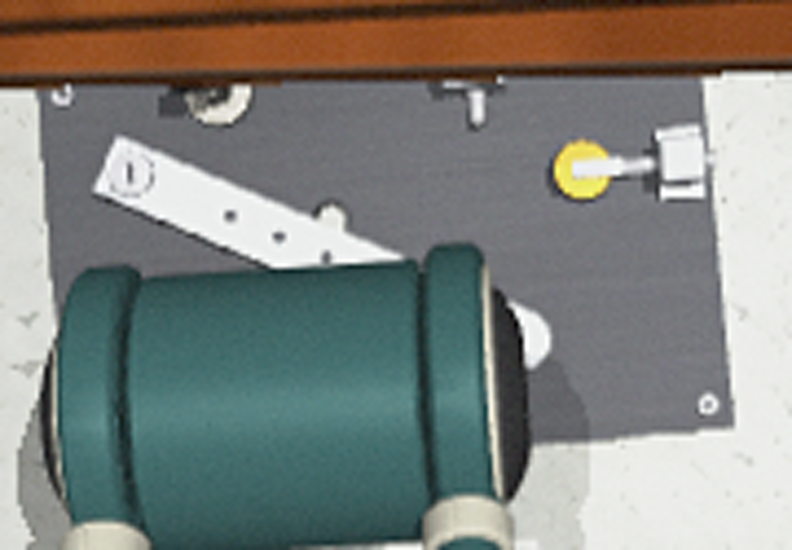

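Call:
servo_tool([
  [[0,0,2,0,0,0],[0,0,3.5,0,0,0],[0,0,4.3,0,0,0],[0,0,4.4,0,0,0],[0,0,4.4,0,0,0]],
])

```text
time: 2.75
tool_pos: [0.5348, 0.0504, 0.0191]
tcp_rot: [-0.108, 3.138, 0.003]
wrist_force: [-0.2, -0.2, 0.5]
width: 0.0
```

```bash
python3 - <<'E'
from h import *
from workcell import bot
st=bot.read_state();print(st)
a=np.pi/2+YAW
for psi in (-.424,-.35,-.28,-.22,-.17,-.13,-.1,-.05,0,.04,.068,.1):
    dl=YAW-psi; h=.011*np.cos(dl)+.015*abs(np.sin(dl))
    print(psi,rel((*barpt(psi,.16,.014+h),.0155),a),barpt(psi,.16,.014+h))
E
```

```text
{'time': 2.75, 'q': array([ 0.04650864,  0.23450841,  2.0767385 ,  0.00234757,  0.82859473,
       -1.59497921]), 'joint_vel': array([-0.00293481, -0.01070606, -0.0110614 , -0.00080195, -0.00167961,
       -0.00295197]), 'joint_torque': array([ 2.47294642e-02, -4.09796441e+01, -2.79932606e+01,  8.25538620e-03,
       -3.22294934e-02,  7.98509045e-04]), 'tool_pos': array([0.53481864, 0.0504208 , 0.01908333]), 'tcp_rot': array([-1.08470451e-01,  3.13798569e+00,  2.74885559e-03]), 'wrist_force': array([-0.22695449, -0.18273576,  0.50597696]), 'torque': array([ 0.03785314, -0.04138695,  0.02075459]), 'width': 0.0001286071240035463}
-0.424 [-1.75, -1.24, 0.36, 0.1, 0.1, 0.06] [0.55311899 0.03923156]
-0.35 [-2.77, -2.0, 0.36, 0.1, 0.1, 0.06] [0.56382184 0.03243597]
-0.28 [-3.79, -2.63, 0.36, 0.1, 0.1, 0.06] [0.57447434 0.02677143]
-0.22 [-4.71, -3.12, 0.36, 0.1, 0.1, 0.06] [0.58397011 0.02254305]
-0.17 [-5.5, -3.48, 0.36, 0.1, 0.1, 0.06] [0.5921114  0.01948183]
-0.13 [-6.15, -3.74, 0.36, 0.1, 0.1, 0.06] [0.59875686 0.01734559]
-0.1 [-6.64, -3.92, 0.36, 0.1, 0.1, 0.06] [0.60381001 0.01593011]
-0.05 [-7.48, -4.18, 0.36, 0.1, 0.1, 0.06] [0.61234729 0.01393387]
0 [-8.33, -4.39, 0.37, 0.1, 0.1, 0.06] [0.62100621 0.0124    ]
0.04 [-9.03, -4.53, 0.37, 0.1, 0.1, 0.06] [0.62800299 0.01151163]
0.068 [-9.52, -4.6, 0.37, 0.1, 0.1, 0.06] [0.63292939 0.01107109]
0.1 [-9.98, -4.68, 0.37, 0.1, 0.1, 0.06] [0.63762633 0.01065615]
```

Call:
servo_tool([
  [[-0.5,-0.4,0.3,0,0,0],[-1.0,-0.8,0.3,0,0,0],[-1.4,-1.1,0.3,0,0,0],[-1.75,-1.3,0.3,0,0,0],[-2.1,-1.55,0.3,0,0,0],[-2.45,-1.8,0.3,0,0,0],[-2.8,-2.0,0.3,0,0,0],[-3.15,-2.25,0.3,0,0,0],[-3.5,-2.45,0.3,0,0,0],[-3.85,-2.65,0.3,0,0,0],[-4.2,-2.85,0.3,0,0,0],[-4.55,-3.05,0.3,0,0,0],[-4.85,-3.2,0.3,0,0,0],[-5.1,-3.3,0.3,0,0,0],[-5.2,-3.35,0.3,0,0,0],[-5.2,-3.35,0.3,0,0,0],[-5.2,-3.35,0.3,0,0,0]],
])

```text
time: 4.17
tool_pos: [0.5892, 0.0205, 0.0162]
tcp_rot: [-0.108, 3.138, 0.003]
wrist_force: [0.3, -0.2, -1.2]
width: -0.002
```

```bash
python3 - <<'E'
from h import *
from workcell import bot
st=bot.read_state();print(st["tool_pos"],st["wrist_force"],st["torque"],st["joint_vel"])
s=snap("side",3);crop(s,(215,130,365,270),4,"pics/s6.png")
a=np.pi/2+YAW
for psi in (-.13,-.1,-.05,0,.04,.068,.1):
    dl=YAW-psi; h=.011*np.cos(dl)+.015*abs(np.sin(dl))
    print(psi,rel((*barpt(psi,.16,.014+h),.0155),a))
E
```

```text
[0.5891523  0.02054326 0.01615614] [ 0.34566743 -0.23766059 -1.19090171] [ 0.01353093 -0.0243949  -0.01764512] [ 1.55500144e-04 -3.09662443e-03  2.48864769e-03  6.58612219e-04
  1.23829083e-04 -6.61473769e-05]
-0.13 [-0.95, -0.39, 0.07, 0.09, 0.11, 0.06]
-0.1 [-1.44, -0.57, 0.07, 0.09, 0.11, 0.06]
-0.05 [-2.28, -0.82, 0.07, 0.09, 0.11, 0.06]
0 [-3.13, -1.04, 0.07, 0.09, 0.11, 0.06]
0.04 [-3.83, -1.17, 0.07, 0.09, 0.11, 0.06]
0.068 [-4.31, -1.25, 0.07, 0.09, 0.11, 0.06]
0.1 [-4.78, -1.32, 0.07, 0.09, 0.11, 0.06]
```

View pics/s6.png

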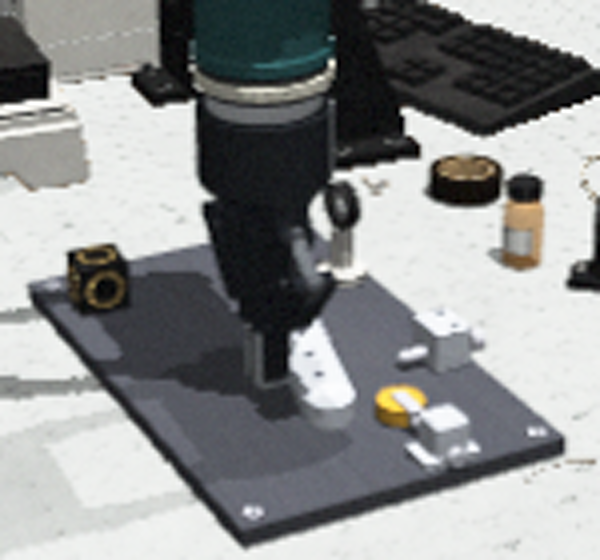

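Call:
servo_tool([
  [[-0.2,-0.1,0,0,0,0],[-0.4,-0.2,0,0,0,0],[-0.6,-0.3,0,0,0,0],[-0.8,-0.35,0,0,0,0],[-1.0,-0.4,0,0,0,0],[-1.2,-0.5,0,0,0,0],[-1.4,-0.55,0,0,0,0],[-1.6,-0.6,0,0,0,0],[-1.8,-0.7,0,0,0,0],[-2.0,-0.75,0,0,0,0],[-2.2,-0.8,0,0,0,0],[-2.2,-0.8,0,0,0,0]],
])

```text
time: 5.22
tool_pos: [0.6107, 0.0143, 0.0154]
tcp_rot: [0.109, -3.139, -0.003]
wrist_force: [-3.4, 0.6, -1.1]
width: -0.002
```

Call:
servo_tool([
  [[-0.05,0,0,0,0,0],[-0.1,-0.02,0,0,0,0],[-0.15,-0.04,0,0,0,0],[-0.2,-0.06,0,0,0,0],[-0.2,-0.06,0,0,0,0]],
])

```text
time: 5.63
tool_pos: [0.613, 0.0137, 0.0155]
tcp_rot: [-0.109, 3.14, 0.003]
wrist_force: [-2.4, 0.4, -0.9]
width: -0.001
```

Call:
servo_tool([
  [[-0.06,0,0,0,0,0],[-0.12,-0.02,0,0,0,0],[-0.18,-0.04,0,0,0,0],[-0.24,-0.06,0,0,0,0],[-0.3,-0.07,0,0,0,0],[-0.36,-0.08,0,0,0,0],[-0.42,-0.1,0,0,0,0],[-0.42,-0.1,0,0,0,0]],
])

```text
time: 6.3
tool_pos: [0.6178, 0.0129, 0.0157]
tcp_rot: [-0.109, 3.139, 0.003]
wrist_force: [-0.4, -0.0, -0.0]
width: 0.001
```

Call:
servo_tool([
  [[-0.06,0,0,0,0,0],[-0.12,-0.02,0,0,0,0],[-0.18,-0.04,0,0,0,0],[-0.24,-0.06,0,0,0,0],[-0.24,-0.07,0,0,0,0]],
])

```text
time: 6.72
tool_pos: [0.6207, 0.0124, 0.0159]
tcp_rot: [-0.109, 3.138, 0.003]
wrist_force: [-0.3, 0.9, 0.2]
width: 0.003
```

```bash
python3 - <<'E'
from h import *
from workcell import bot
st=bot.read_state();print(st["tool_pos"],st["wrist_force"],st["torque"])
s=snap("side",4);crop(s,(265,170,365,250),6,"pics/s7.png")
t=snap("top",4);crop(t,(145,135,325,260),4.4,"pics/t7.png")
E
```

```text
[0.62072329 0.01236334 0.01591967] [-0.29867721  0.85064124  0.23458937] [-0.01364361  0.02463654  0.01676729]
```

View pics/s7.png

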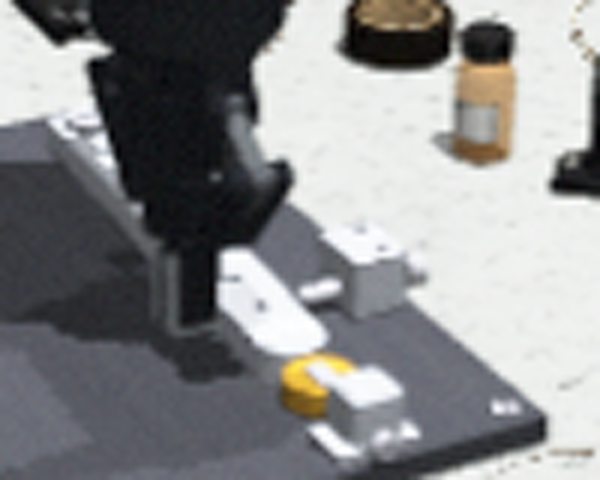

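Call:
servo_tool([
  [[-0.06,0,0,0,0,0],[-0.12,-0.01,0,0,0,0],[-0.18,-0.02,0,0,0,0],[-0.24,-0.03,0,0,0,0],[-0.3,-0.03,0,0,0,0],[-0.3,-0.03,0,0,0,0]],
])

```text
time: 7.32
tool_pos: [0.624, 0.0122, 0.016]
tcp_rot: [-0.109, 3.137, 0.002]
wrist_force: [-0.4, 0.5, -0.5]
width: 0.002
```

Call:
servo_tool([
  [[-0.05,0,0,0,0,0],[-0.1,-0.01,0,0,0,0],[-0.15,-0.02,0,0,0,0],[-0.15,-0.02,0,0,0,0]],
])

```text
time: 7.65
tool_pos: [0.6256, 0.0121, 0.016]
tcp_rot: [-0.109, 3.137, 0.002]
wrist_force: [0.5, 0.4, 0.2]
width: -0.001
```

Call:
servo_tool([
  [[-0.04,0,0,0,0,0],[-0.08,0,0,0,0,0],[-0.12,0,0,0,0,0],[-0.12,0,0,0,0,0]],
])

```text
time: 7.98
tool_pos: [0.627, 0.0122, 0.0161]
tcp_rot: [-0.109, 3.137, 0.002]
wrist_force: [0.1, -0.1, -0.1]
width: -0.003
```

Call:
servo_tool([
  [[-0.04,0,0,0,0,0],[-0.08,0,0,0,0,0],[-0.1,0,0,0,0,0]],
])

```text
time: 8.23
tool_pos: [0.628, 0.0123, 0.0161]
tcp_rot: [-0.109, 3.137, 0.002]
wrist_force: [0.4, -0.1, -0.0]
width: 0.001
```

Call:
servo_tool([
  [[-0.04,0,0,0,0,0],[-0.08,0,0,0,0,0],[-0.08,0,0,0,0,0]],
])

```text
time: 8.48
tool_pos: [0.6284, 0.0123, 0.0159]
tcp_rot: [-0.109, 3.138, 0.002]
wrist_force: [-0.4, -0.4, -0.2]
width: 0.001
```

Call:
servo_tool([
  [[-0.04,0,0,0,0,0],[-0.08,0,0,0,0,0],[-0.08,0,0,0,0,0]],
])

```text
time: 8.73
tool_pos: [0.6285, 0.0123, 0.0157]
tcp_rot: [-0.109, 3.139, 0.002]
wrist_force: [-3.3, 0.7, 1.1]
width: 0.003
```

Call:
servo_tool([
  [[-0.08,0,0,0,0,0],[-0.1,0,0,0,0,0]],
])

```text
time: 8.9
tool_pos: [0.6286, 0.0123, 0.0154]
tcp_rot: [0.109, -3.138, -0.002]
wrist_force: [-4.0, -0.7, 1.9]
width: -0.0
```

Call:
servo_tool([
  [[-0.1,0,0,0,0,0]],
])

```text
time: 8.98
tool_pos: [0.6286, 0.0124, 0.0151]
tcp_rot: [0.109, -3.136, -0.002]
wrist_force: [-5.7, -0.3, 2.2]
width: -0.004
```

Call:
servo_tool([
  [[-0.12,0,-0.06,0,0,0]],
])

```text
time: 9.07
tool_pos: [0.6286, 0.0124, 0.0151]
tcp_rot: [0.109, -3.133, -0.002]
wrist_force: [-4.1, -0.8, 0.5]
width: -0.001
```

Call:
servo_tool([
  [[-0.12,0,-0.06,0,0,0]],
])

```text
time: 9.15
tool_pos: [0.6286, 0.0124, 0.0151]
tcp_rot: [0.109, -3.131, -0.002]
wrist_force: [-4.9, -0.8, 1.4]
width: -0.003
```

Call:
servo_tool([
  [[-0.2,0,-0.03,0,0,0]],
])

```text
time: 9.23
tool_pos: [0.6287, 0.0124, 0.0148]
tcp_rot: [0.109, -3.126, -0.002]
wrist_force: [-9.7, -2.1, 4.3]
width: 0.002
```

Call:
servo_tool([
  [[-0.2,0,-0.03,0,0,0]],
])

```text
time: 9.32
tool_pos: [0.6287, 0.0124, 0.0145]
tcp_rot: [0.108, -3.122, -0.002]
wrist_force: [-6.9, -1.2, 4.2]
width: -0.0
```

Call:
servo_tool([
  [[-0.16,0,-0.05,0,0,0],[-0.16,0,-0.05,0,0,0]],
])

```text
time: 9.48
tool_pos: [0.6286, 0.0124, 0.0144]
tcp_rot: [0.108, -3.118, -0.002]
wrist_force: [-6.3, -0.7, 3.2]
width: -0.003
```

Call:
servo_tool([
  [[-0.19,0,-0.05,0,0,0],[-0.19,0,-0.05,0,0,0],[-0.19,0,-0.05,0,0,0]],
])

```text
time: 9.73
tool_pos: [0.6286, 0.0124, 0.0144]
tcp_rot: [0.108, -3.114, -0.002]
wrist_force: [-7.3, -0.8, 4.0]
width: 0.002
```

```bash
python3 - <<'E'
from workcell import bot
st=bot.read_state();print(st["tool_pos"],st["wrist_force"],st["torque"])
E
```

```text
[0.62861316 0.01238211 0.01437891] [-7.34376541 -0.77133708  3.98822718] [-0.17201144  1.2544359  -0.02678155]
```

Call:
servo_tool([
  [[-0.2,0,-0.05,0,0,0],[-0.21,0,-0.05,0,0,0],[-0.22,0,-0.05,0,0,0],[-0.22,0,-0.05,0,0,0],[-0.22,0,-0.05,0,0,0]],
])

```text
time: 10.15
tool_pos: [0.6286, 0.0124, 0.0143]
tcp_rot: [0.108, -3.109, -0.002]
wrist_force: [-8.0, -1.7, 4.0]
width: 0.004
```

Call:
servo_tool([
  [[0.1,0,-0.05,0,0,0],[0.3,0,-0.05,0,0,0],[0.8,0,-0.1,0,0,0],[1.5,0,-0.3,0,0,0],[2.2,0,-1.5,0,0,0],[2.5,0,-4,0,0,0],[2.5,0,-8,0,0,0],[2.5,0,-12,0,0,0],[2.5,0,-12,0,0,0]],
])

```text
time: 10.9
tool_pos: [0.6137, 0.0105, 0.1451]
tcp_rot: [0.109, -3.125, -0.001]
wrist_force: [2.2, 0.4, 1.0]
width: 0.002
```

```bash
python3 - <<'E'
from h import *
a=np.pi/2
for P in [(.52,-.10,.16),(.5638,-.2753,.16),(.5638,-.2753,.045)]: print(P,rel(P,a))
E
```

```text
(0.52, -0.1, 0.16) [10.13, -10.37, -1.36, 0.02, -0.81, 3.99]
(0.5638, -0.2753, 0.16) [6.98, -28.16, -1.42, 0.02, -0.81, 3.99]
(0.5638, -0.2753, 0.045) [6.82, -28.17, 10.08, 0.02, -0.81, 3.99]
```

Call:
servo_tool([
  [[0,-3,-1.4,0,-0.8,4],[1,-6,-1.4,0,-0.8,4],[2,-9.5,-1.4,0,-0.8,4],[3,-13,-1.4,0,-0.8,4],[4,-17,-1.4,0,-0.8,4],[5,-21,-1.4,0,-0.8,4],[6,-25,-1.4,0,-0.8,4],[7,-28.2,-1.4,0,-0.8,4],[7,-28.2,-1.4,0,-0.8,4],[7,-28.2,-1.4,0,-0.8,4]],
], claw=4.5)

```text
time: 11.73
tool_pos: [0.5631, -0.2776, 0.16]
tcp_rot: [0.006, 3.141, 0.0]
wrist_force: [0.1, -0.1, 0.2]
width: 0.53
```

```bash
python3 - <<'E'
from h import *
from workcell import bot
st=bot.read_state();print(st)
s=snap("side",5);crop(s,(215,130,365,270),4.2,"pics/s8.png")
crop(s,(265,200,385,320),5,"pics/s9.png")
t=snap("top",5);crop(t,(145,135,325,260),4.4,"pics/t8.png")
T2=lambda u,v:(350+u/5-.4,155+v/5-.4);S2=lambda u,v:(265+u/6-.4,250+v/6-.4)
print(plane(load("top"),[T2(232,268)],.075),plane(load("side"),[S2(397,150)],.075),plane(load("side"),[S2(391,347)],0))
E
```

```text
{'time': 11.7333, 'q': array([-4.98006783e-01,  2.27745946e-01,  1.78384248e+00,  4.84913175e-04,
        1.12932212e+00, -2.06514734e+00]), 'joint_vel': array([ 0.04811366, -0.00512613,  0.01240625,  0.01435927,  0.00710024,
        0.00647416]), 'joint_torque': array([ -1.52440969, -47.3963964 , -35.16417503,  -0.2325139 ,
        -0.08408272,  -0.07777866]), 'tool_pos': array([ 0.56309003, -0.27764564,  0.16004035]), 'tcp_rot': array([6.06611735e-03, 3.14077819e+00, 9.56066912e-05]), 'wrist_force': array([ 0.14709706, -0.07296404,  0.20755142]), 'torque': array([ 0.04350058,  0.01276202, -0.02756408]), 'width': 0.5298789444067853}
[[ 0.56363655 -0.27479709  0.075     ]] [[ 0.56274741 -0.27726557  0.075     ]] [[ 0.56389036 -0.27651676  0.        ]]
```

View pics/s8.png

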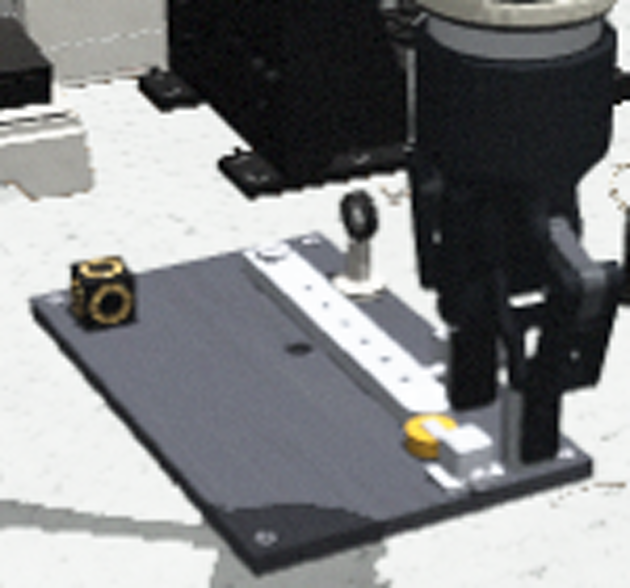

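View pics/t8.png

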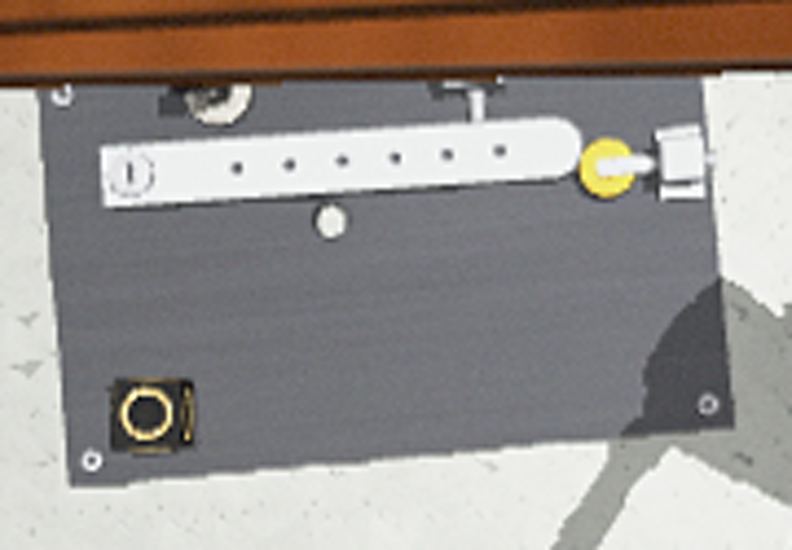

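View pics/s9.png

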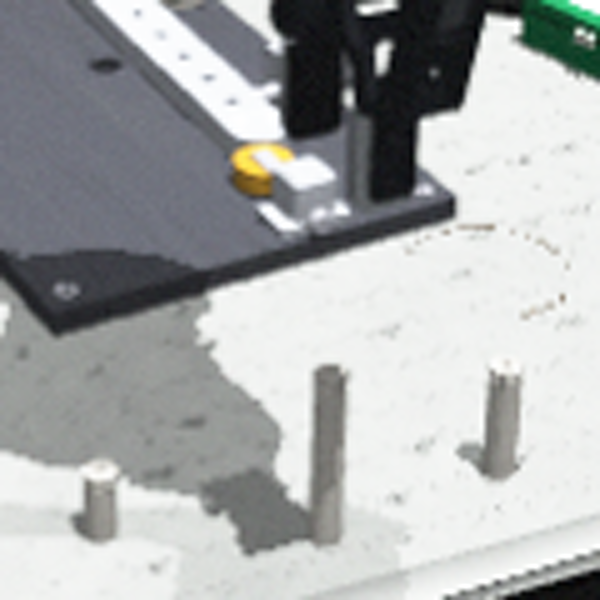

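```bash
python3 - <<'E'
from h import *
t=load("top",5);s=load("side",5)
g=cv2.cvtColor(t["color"],cv2.COLOR_RGB2GRAY).astype(float)
w=g[178:194,212:230]; print(w.astype(int))
m=np.clip(w-130,0,None); m[:2]=0
ys,xs=np.mgrid[178:194,212:230]; ut=((xs*m).sum()/m.sum(),(ys*m).sum()/m.sum())
g2=cv2.cvtColor(s["color"],cv2.COLOR_RGB2GRAY).astype(float)
w=g2[206:221,278:295];print(w.astype(int))
m=np.clip(60-w,0,None);m[:, -3:]=0
ys,xs=np.mgrid[206:221,278:295]; us=((xs*m).sum()/m.sum(),(ys*m).sum()/m.sum())
print(ut,us,plane(t,[ut],.012),plane(t,[ut],.006),plane(s,[us],.012),tri(t,ut,s,us))
E
```

```text
[[234 234 235 232 233 234 233 201 195 196 198 156 152 154 156 119 115 112]
 [111 106 104  64  55  59  66  72  71  80  75  94  95  96 102 104 100 104]
 [ 71  71  77  74  80  77  72  89  93 102 112 119 120 120 117 122 120 118]
 [117 120 121 124 119  91  85  93 136  85  98 112 116 115 118 120 120 119]
 [117 118 120 120  92  58 167 195 233 189 134 101 109 117 118 119 117 113]
 [115 116 117 117  66 105 239 240 238 241 202 133 105 117 119 117 118 118]
 [115 113 115 108  61 168 234 234 234 234 242 159  96 111 119 114 117 118]
 [114 115 116 105  60 197 235 231 231 231 236 157  95 113 116 118 116 120]
 [114 115 114 113  75 180 233 231 231 234 240 151 108 117 121 116 118 119]
 [115 113 118 115 101 114 222 237 238 226 230 130 113 116 118 116 117 119]
 [114 112 117 116 117  95 153 220 224 163 125 114 117 120 119 119 117 120]
 [118 117 116 118 120 119 108  90  91  96 114 116 119 120 120 115 121 120]
 [116 116 112 118 113 115 113 116 113 116 116 116 115 116 117 117 117 119]
 [115 113 117 116 118 114 114 117 117 117 115 118 115 118 118 118 121 120]
 [115 112 115 113 115 116 115 116 116 116 117 117 
[... 786 characters left out ...]
116 113 117 118 101  84]
 [115 112 118 116 117 122 118 116 118 114 116 118 117 114 117 116 100]
 [116 116 119 122 117 118 118 116 117 117 116 115 117 116 115 119 118]
 [117 117 115 114 122 121 119 119 115 116 116 117 115 115 116 114 117]
 [115 116 116 115 117 118 122 117 119 122 117 115 114 117 115 115 115]
 [112 114 117 114 115 115 119 122 122 117 118 117 117 117 118 118 122]]
(np.float64(219.86969605777912), np.float64(184.95997592536864)) (np.float64(285.8709677419355), np.float64(212.3548387096774)) [[0.62297466 0.08014351 0.012     ]] [[0.62353019 0.08079682 0.006     ]] [[0.62453255 0.07619255 0.012     ]] (array([0.62449446, 0.07984464, 0.01009467]), np.float64(0.0028680109389920038))
```

```bash
python3 - <<'E'
from h import *
print(rel((.5635,-.2762,.040),np.pi/2))
t=load("top",0);s=load("side",0)
T=lambda u,v:(145+u/4.4-.4,135+v/4.4-.4)
S=lambda u,v:(215+u/5-.4,165+v/5-.4)
for n,a,b in [("bolt NR",(708,404),(316,464)),("bolt NL",(92,460),(65,180)),("bolt FL",(62,94),(370,111))]:
    print(n,plane(t,[T(*a)],.012),plane(s,[S(*b)],.012))
t=load("top",5);s=load("side",5)
for n,d,(x0,x1,y0,y1) in (("top",t,(214,226,181,190)),("side",s,(281,290,211,215))):
    g=cv2.cvtColor(d["color"],cv2.COLOR_RGB2GRAY).astype(float)
    w=g[y0:y1,x0:x1]; m=(abs(w-115)>15)*1.0; ys,xs=np.mgrid[y0:y1,x0:x1]
    c=((xs*m).sum()/m.sum(),(ys*m).sum()/m.sum()); print(n,c,plane(d,[c],.012))
E
```

```text
[0.01, -0.11, 11.98, 0.05, 0.01, -0.03]
bolt NR [[ 0.53132003 -0.09918808  0.012     ]] [[ 0.53220012 -0.09956725  0.012     ]]
bolt NL [[0.51110259 0.19587645 0.012     ]] [[0.51291178 0.19510807 0.012     ]]
bolt FL [[0.68705204 0.20807473 0.012     ]] [[0.68720578 0.20613381 0.012     ]]
top (np.float64(219.66101694915255), np.float64(184.61016949152543)) [[0.62372626 0.08057156 0.012     ]]
side (np.float64(285.9047619047619), np.float64(212.57142857142858)) [[0.62417792 0.07513851 0.012     ]]
```

Call:
servo_tool([
  [[0,-0.1,3,0,0,0],[0,-0.1,6,0,0,0],[0,-0.1,9,0,0,0],[0,-0.1,11,0,0,0],[0,-0.1,12,0,0,0],[0,-0.1,12,0,0,0],[0,-0.1,12,0,0,0]],
])

```text
time: 12.42
tool_pos: [0.5641, -0.2751, 0.04]
tcp_rot: [-0.001, 3.142, 0.002]
wrist_force: [0.3, 0.2, 0.2]
width: 0.526
```

```bash
python3 - <<'E'
from h import *
s=snap("side",6);crop(s,(265,200,385,320),5,"pics/s10.png")
E
```

```text
(no output)
```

View pics/s10.png

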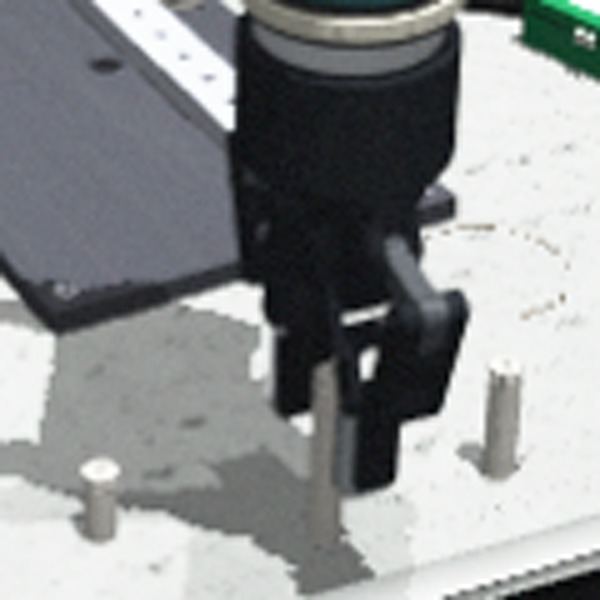

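Call:
servo_tool([
  [[0,0,0,0,0,0],[0,0,0,0,0,0],[0,0,0,0,0,0],[0,0,0,0,0,0],[0,0,0,0,0,0],[0,0,0,0,0,0],[0,0,0,0,0,0],[0,0,0,0,0,0]],
], claw=0, grip_force=40)

```text
time: 13.13
tool_pos: [0.5665, -0.2767, 0.0433]
tcp_rot: [-0.0, 3.136, -0.002]
wrist_force: [1.3, 0.7, 5.6]
width: 0.134
```

```bash
python3 - <<'E'
from h import *
s=snap("side",7);crop(s,(265,200,385,320),5,"pics/s11.png")
from workcell import bot
print(bot.read_state()["tool_pos"],[rel(P,np.pi/2+YAW) for P in [(.564,-.275,.17),(.50,-.1,.17),(.6237,.0806,.12)]])
E
```

```text
[ 0.56647823 -0.27668703  0.04326304] [[0.18, 0.15, -12.68, -0.1, 0.31, -3.88], [6.58, 17.65, -12.74, -0.1, 0.31, -3.88], [-5.77, 35.72, -7.7, -0.1, 0.31, -3.88]]
```

View pics/s11.png

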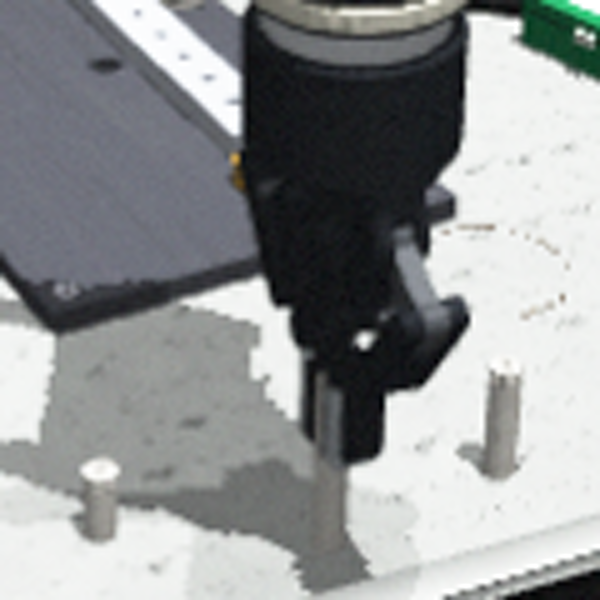

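```bash
python3 - <<'E'
from h import *
from workcell import bot
s=load("side",7); st=bot.read_state();p=st["tool_pos"];print(st["wrist_force"],st["torque"],st["width"])
for q in [p,p+[.011,0,0],p-[.011,0,0],[p[0],p[1],0],[p[0],p[1],.003],[p[0],p[1],.075]]: print(q,((proj(s,[q])-[265,200]+.5)*5-.5).round(1))
crop(s,(310,260,350,320),10,"pics/s12.png")
g=s["color"][285:315,322:340].mean(2).astype(int);print(g)
E
```

```text
[0.70444143 1.12920273 6.72181395] [ 0.12202824 -0.00458684  0.00967419] 0.13555809596288937
[ 0.56647823 -0.27668703  0.04326304] [[336.4 443.6]]
[ 0.57747823 -0.27668703  0.04326304] [[363.4 436.2]]
[ 0.55547823 -0.27668703  0.04326304] [[309.1 451.1]]
[np.float64(0.56647823123257), np.float64(-0.276687029252051), 0] [[332.3 537.6]]
[np.float64(0.56647823123257), np.float64(-0.276687029252051), 0.003] [[332.6 531.3]]
[np.float64(0.56647823123257), np.float64(-0.276687029252051), 0.075] [[339.5 371.7]]
[[150 150 126  76  30  30  88  73  75  95  85  43  23  18  22  25  17  26]
 [144 144 140  95  41  31  88  77  79  91  85  45  19  19  22  20  22  22]
 [144 146 150 133  75  37  87  82  80  94  81  46  23  25  22  19  26  23]
 [147 149 150 154 128  87  88  80  84  96  82  45  22  16  28  24  23  22]
 [146 147 150 152 151 125  94  72  81  93  85  47  21  19  19  22  25  23]
 [151 149 151 148 147 129  98  75  83  92  77  37  19  18  21  23  23  22]
 [150 149 150 149 145 129 105  88  94  91  85  49  18  24  26  41  52  66]
 [131 144 154 149 149 134 111 112 101  96 100  67  45  63  94 129 
[... 959 characters left out ...]
193 218 219 222 220 222]
 [112 114 112 113 112 108 109 113 118 115 112 105 146 209 221 223 221 222]
 [110 110 110 112 110 103 107 113 119 113 114 107 107 202 222 224 223 224]
 [111 109 112 111 110 106 110 110 114 114 112 106 109 146 211 212 217 222]
 [112 109 111 111 114 107 107 111 116 112 107  99 107 112 174 213 210 221]
 [203 149 110 112 112 112 111 112 106 106 107 111 111 111 126 208 216 219]
 [222 210 148 112 105 106 107 111 111 112 111 114 114 107 111 140 211 220]
 [220 174 124 109 114 107 112 113 110 108 112 108 110 104 108 109 139 211]
 [221 155 104 111 109 111 111 115 111 110 114 111 111 108 111 109 198 218]
 [204 200 203 145 109 113 110 110 113 112 114 111 113 108 112 111 133 211]]
```

View pics/s12.png

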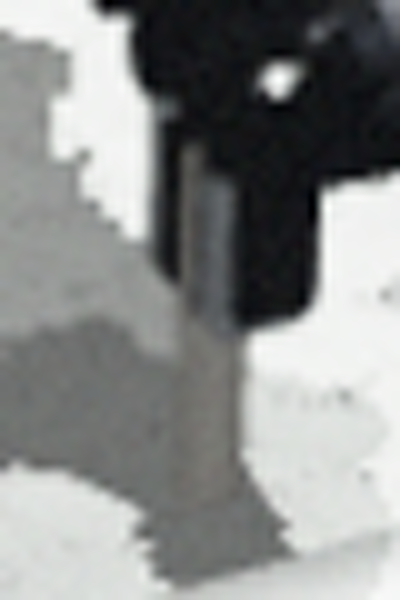

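Call:
servo_tool([
  [[0,0,-1,0,0,0],[0,0.1,-4,0,0.1,0],[0,0.1,-8,0,0.3,0],[0.1,1.5,-11,0,0.3,-1],[0.4,5,-11,0,0.3,-2],[0.4,9,-11,0,0.3,-3],[0,13,-11,0,0.3,-3.9],[-1,17,-11,0,0.3,-3.9],[-2,21,-11,0,0.3,-3.9],[-3,25,-11,0,0.3,-3.9],[-4.2,29,-11,0,0.3,-3.9],[-5.2,33,-11,0,0.3,-3.9],[-5.7,35.7,-11,0,0.3,-3.9],[-5.7,35.7,-9,0,0.3,-3.9],[-5.7,35.7,-6,0,0.3,-3.9],[-5.7,35.7,-5,0,0.3,-3.9],[-5.7,35.7,-5,0,0.3,-3.9],[-5.7,35.7,-5,0,0.3,-3.9]],
])

```text
time: 14.68
tool_pos: [0.6222, 0.0799, 0.0925]
tcp_rot: [0.106, -3.138, 0.003]
wrist_force: [-0.7, -0.4, -0.9]
width: 0.132
```

```bash
python3 - <<'E'
from h import *
from workcell import bot
st=bot.read_state();p=st["tool_pos"];print(p,st["wrist_force"],st["tcp_rot"],st["width"])
s=snap("side",8);crop(s,(240,140,340,240),6,"pics/s13.png")
for z in (.0433,0): 
    q=[p[0],p[1],p[2]-z];print(q,((proj(s,[q])-[240,140]+.5)*6-.5).round(1))
print(((np.array([285.9,212.6])-[240,140]+.5)*6-.5))
print(rel((.6237,.0806,.07),np.pi/2+YAW))
E
```

```text
[0.62219912 0.07994842 0.09251074] [-0.66836567 -0.35690329 -0.93039521] [ 1.06270886e-01 -3.13750595e+00  2.97764269e-03] 0.13231678343409733
[np.float64(0.6221991214514329), np.float64(0.07994842448429905), np.float64(0.049210736648201116)] [[267.7 352. ]]
[np.float64(0.6221991214514329), np.float64(0.07994842448429905), np.float64(0.09251073664820111)] [[266.3 254. ]]
[277.9 438.1]
[-0.03, 0.07, 2.39, -0.1, 0.03, -0.03]
```

View pics/s13.png

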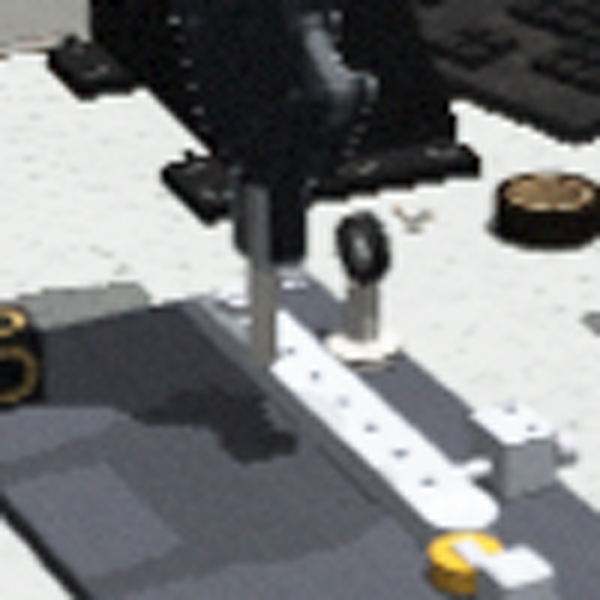

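```bash
python3 - <<'E'
from h import *
s=load("side",8)
print(s["color"][184:206,276:292].mean(2).astype(int))
E
```

```text
[[236 236 235 233 215 149  88  89  90  75  91 111 109 121 168 221]
 [232 232 230 223 199 151 105 103  94  93 129 165 164 168 158 188]
 [237 237 238 235 219 153 105 109 109 102 103 140 160 156 144 132]
 [233 238 241 241 225 154 105 106 110 104 100 199 214 166 171 126]
 [217 241 241 240 223 144 108 111 106 102 105 108 111 104  97 109]
 [207 224 201 205 201 153 108 108 110 101 104 108 113 111 111 108]
 [119 125 202 237 223 159 106 113 109 107 108 108 112 110 109 108]
 [121 108 105 119 121 110 109 111 110 104 139 148 117 109 109 109]
 [157 151 127 128 133 124 108 112 109 103 216 237 164 114 108 112]
 [138 159 162 168 195 177 107 109 107 103 217 248 235 163 114 108]
 [103 123 152 169 160 126 105 111 105 106 216 249 249 235 171 120]
 [ 92  95 120 151 155 126 109 108 110 103 210 247 249 249 240 188]
 [ 94  92  92 118 139 127 104 111 109 103 215 249 250 249 249 240]
 [ 86  91  95  93 107 114 106 110 106 103 207 245 245 247 249 249]
 [ 65  86  90  94  93  96 105 106 106  97 171 201 173 232 250 249]
 [ 58  64  83  91  95  99 101 106 108 107 160 223 236 244 250 250]
 [ 56  59  63  76  90  99 102 104 105 146 234 250 249 249 249 250]
 [ 60  57  58  60  77  93  95  95 100 209 248 250 250 249 249 248]
 [ 57  60  61  62  61  78  90  92  96 131 224 247 250 250 249 234]
 [ 58  55  55  58  60  61  77  93  96  97 149 226 247 250 250 243]
 [ 48  57  60  57  58  56  56  81  95  97  93 135 223 246 248 248]
 [ 40  46  55  51  54  51  59  60  78  92  95  95 130 204 232 237]]
```

```bash
python3 - <<'E'
from h import *
s=load("side",8)
for b in [(-1.4,1.2),(-.8,1.2),(-1.4,.6)]:
    print(b,plane(s,[np.array([285.5,212.6])-b],.012))
E
```

```text
(-1.4, 1.2) [[0.62873187 0.07968678 0.012     ]]
(-0.8, 1.2) [[0.62739279 0.08028398 0.012     ]]
(-1.4, 0.6) [[0.62752976 0.0768462  0.012     ]]
```

```bash
python3 - <<'E'
from h import *
t=load("top",5)
g=cv2.cvtColor(t["color"],cv2.COLOR_RGB2GRAY).astype(float)
pts=[]
for u in range(172,268,4):
    col=g[165:190,u]
    # bright bar to dark: last crossing below 175 from bar interior
    i=[k for k in range(len(col)-1) if col[k]>170>=col[k+1]]
    if i:
        k=i[0]; pts.append((u,165+k+(col[k]-170)/(col[k]-col[k+1])))
print(pts)
P=plane(t,pts,.026)[:,:2]
k=np.polyfit(P[:,1],P[:,0],1);r=P[:,0]-np.polyval(k,P[:,1]);m=abs(r)<.0015;k=np.polyfit(P[m,1],P[m,0],1)
print(k,r.round(4)); print("face x at .0124,.0806:",np.polyval(k,[.0124,.0806]))
E
```

```text
[(172, np.float64(181.36601307189542)), (176, np.float64(181.1504424778761)), (180, np.float64(180.74117647058824)), (184, np.float64(180.49606299212599)), (188, np.float64(180.39354838709679)), (192, np.float64(180.1764705882353)), (196, np.float64(179.78313253012047)), (200, np.float64(179.4)), (204, np.float64(179.21311475409837)), (208, np.float64(178.79268292682926)), (212, np.float64(178.52032520325204)), (216, np.float64(178.35393258426967)), (220, np.float64(178.2016129032258)), (224, np.float64(177.78313253012047)), (228, np.float64(177.53389830508473)), (232, np.float64(177.3841463414634)), (236, np.float64(177.2136752136752)), (240, np.float64(176.79518072289156)), (244, np.float64(176.51127819548873)), (248, np.float64(176.375)), (252, np.float64(176.26666666666668)), (256, np.float64(175.84810126582278)), (260, np.float64(175.42758620689656)), (264, np.float64(175.260162601626))]
[-0.04638749  0.63952724] [-0.0001 -0.0002  0.0001  0.0001 -0.0003 -0.0004 -0.0001  0.0002  0.
  0.0003  0.0004  0.0002 -0.0001  0.0002  0.0002 -0.     -0.0002  0.0001
  0.0001 -0.0001 -0.0005 -0.0001  0.0002 -0.    ]
face x at .0124,.0806: [0.63895204 0.63578841]
```

```bash
python3 - <<'E'
from h import *
print(rel((.626,.080,.059),np.pi/2+YAW))
E
```

```text
[-0.25, -0.0, 3.49, -0.1, 0.03, -0.03]
```

Call:
servo_tool([
  [[-0.1,0,1,0,0,0],[-0.25,0,2,0,0,0],[-0.25,0,3,0,0,0],[-0.25,0,3.4,0,0,0],[-0.25,0,3.5,0,0,0],[-0.25,0,3.5,0,0,0],[-0.25,0,3.5,0,0,0]],
])

```text
time: 15.32
tool_pos: [0.626, 0.08, 0.0588]
tcp_rot: [-0.106, 3.139, -0.003]
wrist_force: [-0.8, 0.2, -1.1]
width: 0.136
```

```bash
python3 - <<'E'
from h import *
from workcell import bot
st=bot.read_state();p=st["tool_pos"];print(p,st["wrist_force"],st["tcp_rot"],st["width"])
s=snap("side",9);crop(s,(260,170,320,230),10,"pics/s14.png")
q=[p[0],p[1],p[2]-.0433];print(q,proj(s,[q]))
print(s["color"][196:220,276:294].mean(2).astype(int))
E
```

```text
[0.62603214 0.08003988 0.05881917] [-0.75971006  0.16080501 -1.05809505] [-1.05912274e-01  3.13930211e+00 -2.75409155e-03] 0.13593493855553523
[np.float64(0.6260321424940015), np.float64(0.08003987643409188), np.float64(0.01551916503738466)] [[285.80915127 210.28069036]]
[[ 94  97  96 116 152 168 151 108  90  89  79  56  55  85 113 153 159 105]
 [ 86  95  93  93 120 155 145 114 105  97  92  89  92 171 217 238 242 181]
 [ 67  85  95  95  92 119 128 111 111 110 102  97 103 221 250 249 249 238]
 [ 58  69  85  90  96  93 106 107 108 111 110 111 128 222 249 250 249 249]
 [ 56  60  61  81  87  96  94 102 110 113 111 110 143 186 237 250 250 249]
 [ 59  60  58  62  80  91  97  98 110 110 109 106 145 222 247 248 246 248]
 [ 56  60  54  62  63  78  94  99 107 105 107 107 134 185 236 235 174 228]
 [ 57  54  57  58  56  62  79  96 109 113 111 105 138 228 249 241 216 239]
 [ 44  44  43  51  55  56  59  91 108 114 112 101 175 232 237 235 243 247]
 [ 42  45  41  42  44  49  65  89 107 112 110 100 100 185 233 237 236 236]
 [ 44  47  40  42  43  43  57  88 108 110 107 103  97 135 205 234 236 235]
 [ 
[... 272 characters left out ...]
 75  80  97  98  96 115]
 [ 50  44  42  44  47  38  51  78 104 109 108  89  66  64  93  98 100 100]
 [ 76  57  52  46  41  45  39  59  86  95  94  72  57  46  65  91 100  96]
 [ 91  93  77  57  50  43  40  40  39  36  37  40  35  37  42  67  87  98]
 [ 92  92  92  98  75  40  43  45  39  43  40  40  44  46  43  40  54  81]
 [ 94  92  93  94  78  51  45  43  48  46  46  41  45  40  40  46  45  53]
 [ 94  96  90  91  93  76  53  44  47  43  43  46  45  40  49  57  59  75]
 [ 92  92  91  91  94  96  77  57  51  54  54  56  54  51  76  94  94  92]
 [ 90  88  92  92  91  94  96  98  76  78  93  92  90  94  92  90  90  92]
 [ 90  93  92  91  91  92  91  96  94  95  94  93  91  91  93  90  97  94]]
```

View pics/s14.png

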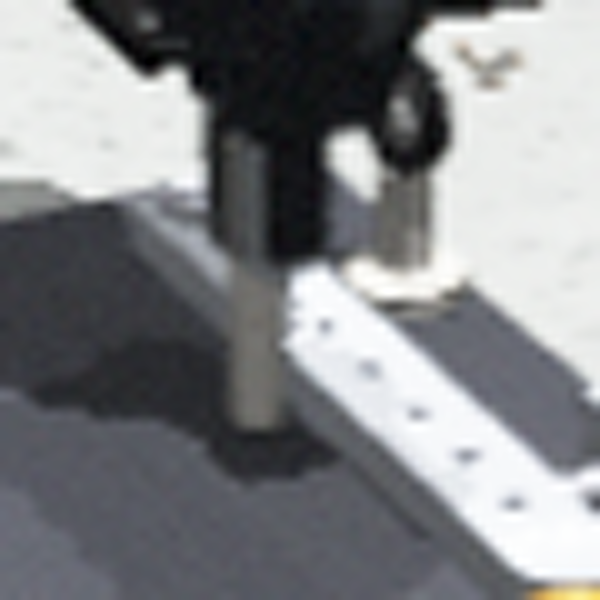

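Call:
servo_tool([
  [[0,0,0.15,0,0,0],[0,0,0.3,0,0,0],[0,0,0.45,0,0,0],[0,0,0.55,0,0,0],[0,0,0.55,0,0,0]],
])

```text
time: 15.78
tool_pos: [0.6263, 0.0802, 0.0535]
tcp_rot: [-0.106, 3.139, -0.002]
wrist_force: [-0.1, 0.3, -1.8]
width: 0.136
```

```bash
python3 - <<'E'
from workcell import bot
st=bot.read_state();print(st["tool_pos"],st["wrist_force"],st["torque"])
E
```

```text
[0.62632028 0.08024194 0.05347615] [-0.07431954  0.26419019 -1.7768024 ] [ 0.11150791 -0.12072929 -0.01163876]
```

Call:
servo_tool([
  [[0,0,0.15,0,0,0],[0,0,0.3,0,0,0],[0,0,0.45,0,0,0],[0,0,0.6,0,0,0],[0,0,0.7,0,0,0],[0,0,0.7,0,0,0]],
])

```text
time: 16.28
tool_pos: [0.6263, 0.0803, 0.0462]
tcp_rot: [-0.106, 3.139, -0.002]
wrist_force: [0.3, 0.4, -0.3]
width: 0.131
```

Call:
servo_tool([
  [[0,0,0.1,0,0,0],[0,0,0.2,0,0,0],[0,0,0.25,0,0,0],[0,0,0.25,0,0,0]],
])

```text
time: 16.62
tool_pos: [0.6263, 0.0803, 0.0436]
tcp_rot: [-0.106, 3.139, -0.002]
wrist_force: [1.0, 1.5, -0.6]
width: 0.136
```

Call:
servo_tool([
  [[0,0,0.07,0,0,0],[0,0,0.1,0,0,0],[0,0,0.1,0,0,0]],
])

```text
time: 16.87
tool_pos: [0.6266, 0.0803, 0.0433]
tcp_rot: [-0.106, 3.138, -0.002]
wrist_force: [-1.3, 0.7, 5.2]
width: 0.138
```

```bash
python3 - <<'E'
from h import *
s=snap("side",10);crop(s,(240,160,340,250),6,"pics/s15.png")
E
```

```text
(no output)
```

View pics/s15.png

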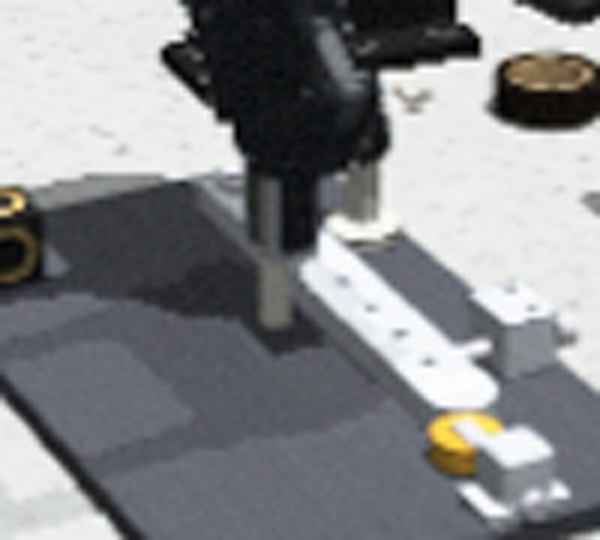

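Call:
servo_tool([
  [[0,0,0,0,0,0],[0,0,0,0,0,0],[0,0,0,0,0,0],[0,0,0,0,0,0],[0,0,0,0,0,0],[0,0,0,0,0,0]],
], claw=3.2)

```text
time: 17.42
tool_pos: [0.6264, 0.0803, 0.043]
tcp_rot: [-0.106, 3.139, -0.002]
wrist_force: [0.7, 0.4, -0.8]
width: 0.376
```

Call:
servo_tool([
  [[0,0,-1,0,0,0],[0,0,-2.5,0,0,0],[0,0,-5,0,0,0],[0,0,-8,0,0,0],[0,0,-11,0,0,0],[3,0,-13,0,0,0],[7,0,-13,0,0,0],[10,-3,-13,0,0,0],[13,-7,-13,0,0,0],[13,-11,-13,0,0,0],[13,-15,-13,0,0,0],[13,-19,-13,0,0,0],[13,-22,-13,0,0,0],[13,-22,-13,0,0,0],[13,-22,-13,0,0,0]],
])

```text
time: 18.67
tool_pos: [0.5114, -0.1495, 0.174]
tcp_rot: [-0.1, 3.138, -0.002]
wrist_force: [0.1, -0.3, -0.7]
width: 0.374
```

```bash
python3 - <<'E'
from h import *
s=snap("side",11);crop(s,(220,160,340,260),5,"pics/s16.png")
t=snap("top",11);crop(t,(145,135,325,260),4.4,"pics/t16.png")
crop(s,(240,140,400,330),3,"pics/s17.png")
E
```

```text
(no output)
```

View pics/s16.png

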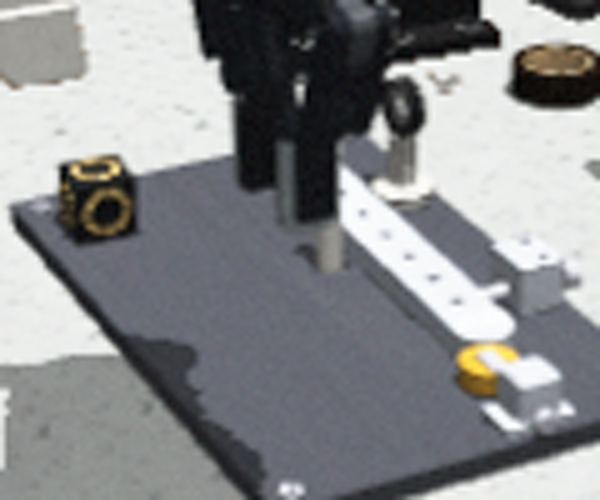

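View pics/t16.png

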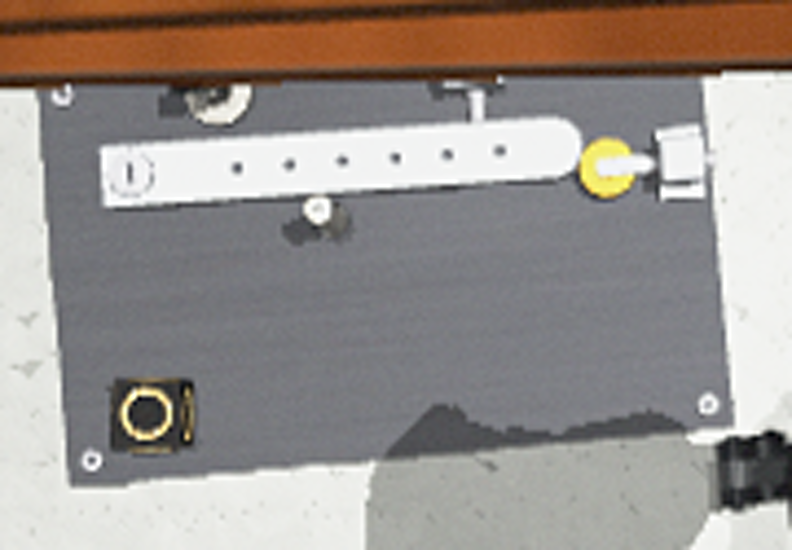

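Call:
servo_tool([
  [[3,0,-3,0,0,0],[6,0,-5,0,0,0],[9,3,-7,0,0,0],[9,6,-8,0,0,0],[9,6,-8,0,0,0],[9,6,-8,0,0,0],[9,6,-8,0,0,0]],
])

```text
time: 19.35
tool_pos: [0.4174, -0.0924, 0.2532]
tcp_rot: [-0.11, 3.138, -0.002]
wrist_force: [-0.2, 0.8, -0.8]
width: 0.372
```

```bash
python3 - <<'E'
from h import *
s=snap("side",12);crop(s,(220,160,370,310),4,"pics/s18.png")
t=load("top",11)
from workcell import bot
print(bot.read_state()["wrist_force"])
E
```

```text
[ 0.80438823 -0.1211033  -1.27582785]
```

View pics/s18.png

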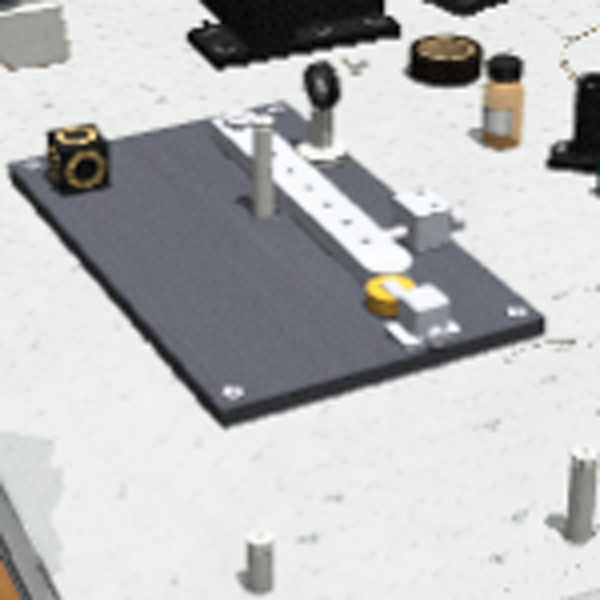

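```bash
python3 - <<'E'
from h import *
print(tri(load("top",11),(145+318/4.4-.4,135+210/4.4-.4),load("side",12),(220+262/4-.4,160+121/4-.4)))
from workcell import finish_job
print(finish_job())
E
```

```text
(array([0.62361947, 0.07920459, 0.07164051]), np.float64(0.0017004704154831374))
the job is handed in; nothing more can be done
None
```

I handed the job in at about 19.4 s. The bar was home on the stop screw, the tallest post stood in the socket, and the gripper was clear of everything.

- **Catch and stop:** The first resistance was about 3.4 N at the catch, and the bar passed it. I then pressed slowly until I felt the stop, with the tool at x of about 0.628 m.
- **Force on the screw:** I held a steady push of about 8 N, measured at the wrist, with one brief reading of 9.7 N. The catch adds 1 to 5 N, so I estimate about 9–13 N on the screw, and about 10.5–14.5 N at that brief reading. The bar-to-screw force itself was never measured.
- **Post:** Lowering it met no resistance until it bottomed at the socket floor with about 5 N, with the foot within about 1 mm of the worktop. I then let go and backed away.
- **Last pictures:** The post is upright in the socket beside the bar. The bar still touches the screw, with the roller behind its end. The lens mount, cage cube and two shorter posts look unmoved.
- **Disagreements:**
  - The two cameras disagreed by up to about 5 mm on the socket's position along y. I settled it by comparing the held post with the socket in the side picture.
  - The last two-view check put the post's top at 71.6 mm, against 75 mm expected. The same two views had also placed all three posts 2 mm low before I moved anything, so I take this as mostly camera bias. The rays missed each other by 1.7 mm.
  - The gripper read about 11.4 mm on the 12.7 mm post.

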